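Shut and latch the food carrier

ROBOT

A 7-joint arm with a two-finger parallel gripper is mounted at the origin on the work surface. World frame = base frame: x ahead of the robot, y to its left, z up, the work surface at z = 0. Lengths are in m, angles in rad, forces in N, time in s.
With the tool pointing down it reaches from about 0.35 to 0.9 m from the base axis. Payload 8.1 kg.
Tool frame: the origin (TCP) lies at the centre of the arm's flange, where the gripper is bolted on; the fingertips stand 178 mm ahead of it and the grasp point (between the pads) lies 159 mm ahead of it; z points along the fingers, y is the line along which they close (so a half turn about z gives the same grasp; the last joint's range is limited). The gripper opens to 92 mm and grips with 3 to 60 N. Pads are 19 mm wide; open, the fingers measure 130 mm over their backs; the gripper's body (75 mm by 190 mm) begins 47 mm behind the grasp point.
Start: joints at [-1.367, 0.434, 0.025, 1.573, -0.012, 1.134, -0.075], TCP at [0.189, 0.596, 0.405] pointing down, gripper open.
Joint ranges: [-2.62, 2.62], [-0.44, 2.09], [-1.27, 1.32], [0.08, 2.57], [-1.32, 4.46], [0.12, 2], [-2.74, 2.74]. Speed limits (rad/s): [2.22, 2.22, 3.01, 3.01, 3.14, 3.14, 3.14].

INTERFACE

Orientations are given as a rotation vector (axis times angle).
In Python, from cell import arm gives the robot as it stands. The module is installed in compiled form; this text tells all that it offers.
- The arm moves only by the shell command python3 -m inch 'ROWS' [FORCE]. ROWS is text: rows parted by semicolons, each of 5 numbers parted by spaces: the shift along the tool's x, y, z in m, then the turn about the tool's z in rad, then the finger opening in m, from 0 to 0.0918. In form: x y z roll fingers; .... A call has 1 to 5 rows; each row is the pose to reach, as a shift and turn from the pose commanded when the call began, along the tool's axes at that moment; what a row does not reach only later rows make up. A row lasts 1/10 s, in which the tool goes at most 50 mm and 8.59 degrees, less where a joint would pass 70% of its speed; a pose out of reach is approached as far as the arm can. A call with a gripper value outside its range is refused whole. The fingers move at their own pace and stop on an object; FORCE is the grip in N (left out, the last holds). Time passes only in rows, so rows that repeat a pose let the fingers close. It gives the time, the measured TCP pose, the force, the opening and the grip force at its end, in the units of the state.
- arm.observe(): the state, without advancing time (a new reading comes with each control period).
- arm.get_image(name): name is "scene" or "top" or "wrist"; returns the picture (480x640x3 uint8, red, green, blue); there is no depth.
- arm.get_calibration(name): a dict with "intrinsics" (3x3 intrinsics, pixels), "pose" (4x4, takes a point from camera to world coordinates). Camera axes: x right, y up, looking along -z (the intrinsics and any distortion apply to the point x, -y, -z); pixel columns grow to the right and rows downward; lengths in m; the calibration is good to about 2 mm. A picture is of the moment at which its call begins: read the wrist's pose just before it. get_calibration takes no time and is no camera call; for the wrist camera it gives the pose at the moment of the call.
- arm.sign_off(): hands the job in; it is judged then, once.
Trained networks look in the newest picture that a camera, given by its name, has taken for a name from the list of things; names that differ only in an ending like _2 or _b are one class to them, and where a whole thing is asked for, a point or a joint stands for the part that bears it (a point fixed in the world has none). Each returns a list of dicts, best first, with "conf" (0 to 1); they miss things now and then, are a little off and sometimes report something else, mostly with a low value. They report only what shows in the picture. A call takes as long as a camera call.
- arm.look_for(camera, query): "point" ([row, column] in pixels, amid what is visible of it).
- arm.silhouettes(camera, query): "region" (480x640 bool, what is visible of it) and "point" ([row, column] in pixels, amid what is visible of it).
- arm.place_of(camera, query): "point" ([row, column] in pixels: a listed point, or the origin of a listed thing).
The state is a dict: "clock": time; "joints": joint angles; "dq": joint speeds; "joint_efforts": joint torques, N m; "position": TCP position; "ee_rot": TCP orientation; "force": force on the tool from outside, world axes, zero at the start; "ft_torque": the same for the moment, N m; "width": opening from 0.0 (shut) to 1.0 (fully open); "gripper_force": force on a finger pad.
Only numpy, scipy, OpenCV 4.12 (cv2) and the standard library are available. Lean on these libraries where they do the work, as an engineer would, in place of code of your own. Each camera call takes 0.05 s, during which the arm holds its last target. There are 200 camera calls.

TASK

Close up the grey insulated food carrier for delivery: with the fingertips, push its half-open lid down until it is fully shut, and only then press each of the two latch levers on its front down past centre so that it snaps flat against the carrier. Pick nothing up, do not raise the lid, and leave everything else on the counter where it stands.

Things in the scene. Friction and masses are not known exactly. Their poses are not given: they have to be found in the camera images.
- carrier: Insulated food carrier of grey plastic, a box 410 mm wide and 340 mm deep that stands firm on the table (it is loaded and does not shift); its body is 173 mm high, 218 mm with the lid shut. Origin: centre of its underside. Its z is up; its -x side is the front, which carries the two latches; the lid hinges along the top of its +x (rear) side. Its +y end is the one nearer the robot.
- lid (a joint): Hinge of the carrier's lid, a slab 340 x 410 mm and 46 mm thick, 0.8 kg. 0 rad: fully shut, lying level on the body; grows as the front edge rises. It starts 0.25 to 0.45 open and a stiff hinge keeps it at whatever angle it is left; 2 to 3 N downward near its front edge moves it.
- lid_press (a point): Point on the upper face of the lid, midway along its width and 60 mm behind its front edge (280 mm from the hinge line, which lies 173 mm above the table). It moves with the lid; 219 mm above the table when the lid is shut.
- latch_near (a joint): Hinge of the steel lever of the over-centre latch at the carrier's +y end, nearer the robot. 0 rad: open, jutting out from the front 35 degrees above level; 0.61: level; 2.18: shut, hanging straight down along the front. A spring snaps it to either end; dead centre is 1.48 (50 degrees below level). From open it takes about 4 N down at its end, none at dead centre. A wire bail moves with it; open, it stands up to 212 mm above the table.
- latch_far (a joint): The same for the second latch, at the carrier's -y end, farther from the robot.
- latch_near_tip (a point): Point at the middle of the rolled end (9 mm thick) of the near latch's lever, 83 mm from its pivot; the lever is a steel plate 36 mm wide and 4 mm thick. It moves with the lever: 207 mm above the table when open, 76 mm when shut.
- latch_near_pivot (a point): Centre of the near lever's pivot pin, which is level and runs along the carrier's y; 24 mm out from the carrier's front face, 159 mm above the table, at +85 mm along the carrier's y. Fixed to the carrier; its axes are the carrier's.
- latch_far_tip (a point): Point at the middle of the rolled end (9 mm thick) of the far latch's lever, 83 mm from its pivot; the lever is a steel plate 36 mm wide and 4 mm thick. It moves with the lever: 207 mm above the table when open, 76 mm when shut.
- latch_far_pivot (a point): Centre of the far lever's pivot pin, which is level and runs along the carrier's y; 24 mm out from the carrier's front face, 159 mm above the table, at -85 mm along the carrier's y. Fixed to the carrier; its axes are the carrier's.
- shaker: A bystander: round aluminium shaker, 58 mm in diameter and 95 mm high, standing on the table in front of the carrier, between the two latches. Origin: centre of its underside.
- ramekins: A bystander: stack of three white ramekins, 86 mm in diameter, 72 mm high, standing on the table before the carrier's front. Origin: centre of its underside.
- ladle: A bystander: steel ladle lying flat, bowl 86 mm across and 32 mm high, handle reaching 270 mm along its -x. Origin: centre of the bowl's underside.
- inset_pan: A bystander: small steel pan with lid, 172 x 186 mm, 122 mm high with its handle. Origin: centre of its underside.
- squeeze: A bystander: clear squeeze bottle with a white nozzle, 58 mm in diameter, 150 mm high. Origin: centre of its underside.
- tub: A bystander: white plastic tub with lid, 90 mm in diameter, 80 mm high. Origin: centre of its underside.

How it is judged:
By the outcome, as a careful person would: the job done as asked, in the order asked, and still so for the second after the job is handed in, with the robot touching nothing.
It also fails if it takes over 53 s, if anything falls off the work surface, if the arm or the gripper's body presses on something with over 40 N, if the wrist force passes 120 N, or if a joint passes its speed limit or range.

## Working session

There is one attempt and no reset: what is moved stays moved. The work goes in short steps, Python scripts to look and compute and a shell command to move; the robot and the scene stay as the last step left them, time stands still between calls to the robot, and variables do not carry over. Pictures are saved under pics/ and viewed, at most 10 in all, crops included, and the job is handed in when it is done.

```bash
mkdir -p pics; python3 - <<'E'
from cell import arm
import cv2,numpy as np
np.set_printoptions(precision=4,suppress=True)
s=arm.observe();print(s['clock'],s['position'],s['ee_rot'],s['width'])
for c in("scene","top"):
    im=arm.get_image(c);cv2.imwrite(f"pics/{c}1.png",im[:,:,::-1])
    k=arm.get_calibration(c);print(c,k['intrinsics'],k['pose'],[q for q in k])
    for n in["carrier","lid_press","latch_near_tip","latch_far_tip","latch_near_pivot","latch_far_pivot","shaker","ramekins","squeeze","tub","inset_pan","ladle"]:
        r=arm.place_of(c,n);print(n,[(np.round(x['point']),round(x['conf'],2)) for x in r[:2]])
E
```

```text
0.0 [0.1887 0.5956 0.404 ] [-0.4801 -3.1046  0.0025] 0.9974135023160356
scene [[521.1505   0.     328.6617]
 [  0.     521.1505 237.0319]
 [  0.       0.       1.    ]] [[-0.9961 -0.0821  0.0329  0.6253]
 [ 0.0883 -0.945   0.3149  0.4618]
 [ 0.0052  0.3166  0.9486  1.3973]
 [ 0.      0.      0.      1.    ]] ['intrinsics', 'pose']
carrier []
lid_press [(array([226., 339.]), 0.71), (array([199., 333.]), 0.39)]
latch_near_tip [(array([172., 372.]), 0.85)]
latch_far_tip [(array([168., 306.]), 0.62)]
latch_near_pivot [(array([201., 369.]), 0.93)]
latch_far_pivot [(array([202., 301.]), 0.76)]
shaker [(array([196., 333.]), 0.57)]
ramekins [(array([174., 352.]), 0.87), (array([156., 274.]), 0.71)]
squeeze [(array([156., 276.]), 0.59)]
tub [(array([452., 357.]), 0.67), (array([201., 371.]), 0.6)]
inset_pan [(array([100., 316.]), 0.65)]
ladle [(array([112., 372.]), 0.75), (array([172., 353.]), 0.67)]
top [[481.5662   0.     323.3103]
 [  0.     481.5662 243.0694]
 [  0.       0.       1.    ]] [[ 0.0127  0.9872 -0.1589  0.3601]
 [-0.9998  0.01   -0.0175  0.0444]
 [-0.0157  0.1591  0.9871  1.3984]
 [ 0.      0.      0.      1.    ]] ['intrinsics', 'pose']
carrier []
lid_press [(array([236., 321.]), 0.62), (array([248., 154.]), 0.29)]
latch_near_tip [(array([281., 390.]), 0.86)]
latch_far_tip [(array([212., 392.]), 0.97)]
latch_near_pivot [(array([282., 357.]), 0.56)]
latch_far_pivot [(array([219., 366.]), 0.66), (array([308., 486.]), 0.42)]
shaker [(array([247., 501.]), 0.61), (array([255., 387.]), 0.6)]
ramekins [(array([283., 412.]), 0.67), (array([250., 158.]), 0.37)]
squeeze [(array([204., 432.]), 0.8)]
tub [(array([249., 156.]), 0.74)]
inset_pan [(array([248., 500.]), 0.91), (array([236., 317.]), 0.18)]
ladle [(array([306., 485.]), 0.89)]
```

View pics/scene1.png

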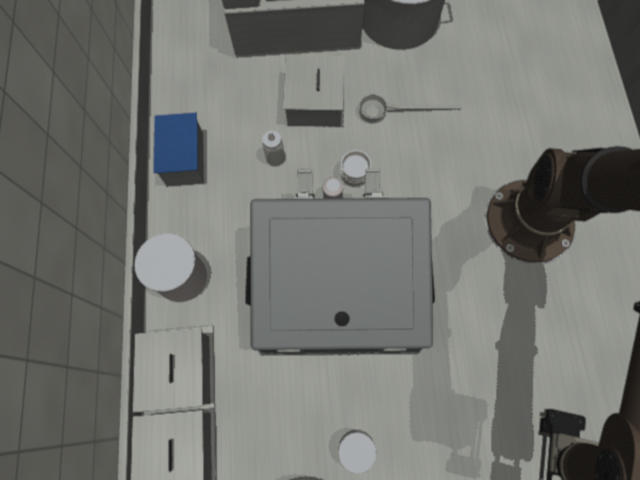

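View pics/top1.png

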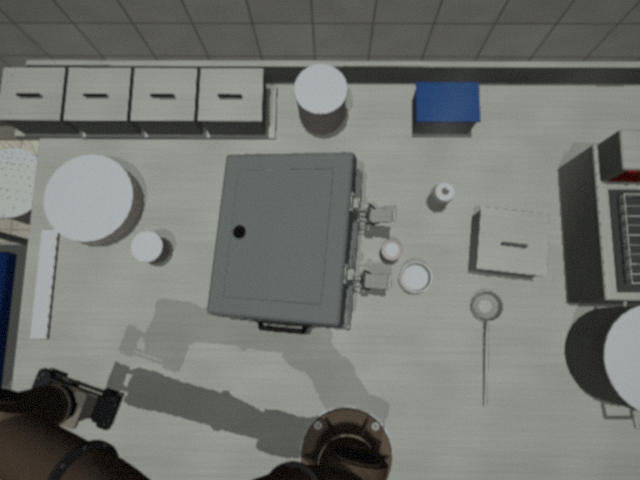

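```bash
cat > h.py <<'E'
import numpy as np
from cell import arm
from scipy.spatial.transform import Rotation as R
np.set_printoptions(precision=4,suppress=True)
def ray(c,p,k=None):
    k=k or arm.get_calibration(c);K=k['intrinsics'];T=np.array(k['pose'])
    d=np.array([(p[1]-K[0][2])/K[0][0],-(p[0]-K[1][2])/K[1][1],-1]);return T[:3,3],T[:3,:3]@d
def atz(c,p,z):
    o,d=ray(c,p);return o+d*(z-o[2])/d[2]
def tri(rays):
    A=0;b=0
    for o,d in rays:
        d=d/np.linalg.norm(d);P=np.eye(3)-np.outer(d,d);A=A+P;b=b+P@o
    x=np.linalg.solve(A,b);return x,[np.linalg.norm(np.cross(x-o,d/np.linalg.norm(d))) for o,d in rays]
E
python3 - <<'E'
from h import *
D=dict(lid=((226,339),(236,321)),nt=((172,372),(281,390)),ft=((168,306),(212,392)),np=((201,369),(282,357)),fp=((202,301),(219,366)),sh=((196,333),(255,387)),ram=((174,352),(283,412)),sq=((156,276),(204,432)),pan=((100,316),(248,500)),ladle=((112,372),(306,485)))
for n,(a,b) in D.items():
    print(n,*tri([ray("scene",a),ray("top",b)]))
print("np z159",atz("scene",(201,369),.159),atz("top",(282,357),.159));print("fp",atz("scene",(202,301),.159),atz("top",(219,366),.159))
s=arm.observe();print(R.from_rotvec(s['ee_rot']).as_matrix())
E
```

```text
lid [0.5588 0.0686 0.2818] [np.float64(0.0024424865272083983), np.float64(0.002442486527208548)]
nt [ 0.4592 -0.1014  0.1953] [np.float64(0.0006517451134474639), np.float64(0.0006517451134475799)]
ft [ 0.6246 -0.1023  0.2448] [np.float64(8.529835447240231e-05), np.float64(8.529835447262635e-05)]
np [ 0.4654 -0.025   0.1776] [np.float64(0.00891034308920862), np.float64(0.008910343089208766)]
fp [ 0.6368 -0.0508  0.1427] [np.float64(0.009522963143838513), np.float64(0.009522963143838376)]
sh [ 0.5518 -0.1169  0.0178] [np.float64(0.002784246809531737), np.float64(0.002784246809531762)]
ram [ 0.4808 -0.1982 -0.0263] [np.float64(0.009150897224265788), np.float64(0.009150897224265752)]
sq [ 0.7037 -0.2488  0.0314] [np.float64(0.006038957832779072), np.float64(0.006038957832778903)]
pan [ 0.5757 -0.4447  0.0087] [np.float64(0.0012677297955479444), np.float64(0.0012677297955479517)]
ladle [ 0.4074 -0.3987 -0.0073] [np.float64(0.00022174801940581224), np.float64(0.0002217480194057657)]
np z159 [ 0.4707 -0.0374  0.159 ] [ 0.4592 -0.0215  0.159 ]
fp [ 0.6446 -0.0496  0.159 ] [ 0.6248 -0.0448  0.159 ]
[[-0.9533  0.3021  0.    ]
 [ 0.3021  0.9533 -0.    ]
 [-0.      0.     -1.    ]]
```

The scene view shows the grey carrier with its front towards world −y. The latch levers are at scene pixels (172,372) near and (168,306) far, the shaker is between them at (186,333), and the ramekins are at (165,355). In the top view the levers are at about (281,376) and (213,382).

```bash
cat >> h.py <<'E'
def proj(c,P):
    k=arm.get_calibration(c);K=np.array(k['intrinsics']);T=np.array(k['pose'])
    q=T[:3,:3].T@(np.array(P)-T[:3,3]);q=q*[1,-1,-1];u=K@q/q[2];return np.array([u[1],u[0]])
def model(p):
    x,y,w,l=p;c,s=np.cos(w),np.sin(w)
    def W(a): return np.array([x+c*a[0]-s*a[1],y+s*a[0]+c*a[1],a[2]])
    def lid(r,b,h): return W((.17-(r*np.cos(l)+h*np.sin(l)*1) if 0 else .17-r*np.cos(l)+h*np.sin(l),b,.173+r*np.sin(l)+h*np.cos(l)))
    t=-.17-.024-.083*np.cos(.61)
    return dict(nt=W((t,.085,.207)),ft=W((t,-.085,.207)),np=W((-.194,.085,.159)),fp=W((-.194,-.085,.159)),lid=lid(.28,0,.046),cn=lid(.34,.205,.046),cf=lid(.34,-.205,.046))
E
python3 - <<'E'
from h import *
from scipy.optimize import least_squares
O=[("scene","nt",(172,372)),("top","nt",(281,390)),("scene","ft",(170,306)),("top","ft",(213,393)),("scene","np",(197,372)),("scene","fp",(198,303)),("top","np",(280,355)),("top","fp",(214,362)),
("scene","cf",(200,251)),("scene","cn",(200,431)),("top","cf",(155,355)),("top","cn",(326,338))]
f=lambda p:np.concatenate([proj(c,model(p)[n])-m for c,n,m in O])
r=least_squares(f,[.56,.15,1.5,.3],loss='soft_l1',x_scale=[.1,.1,.1,.1],f_scale=3)
print(r.x);
for (c,n,m),e in zip(O,f(r.x).reshape(-1,2)):print(c,n,e)
for n,v in model(r.x).items():print(n,v)
E
```

```text
[0.5657 0.1579 1.4846 0.2297]
scene nt [-0.1465  0.6966]
top nt [ 0.0926 -1.8485]
scene ft [ 1.8361 -0.9437]
top ft [1.098  0.3755]
scene np [ 7.1698 -0.1345]
scene fp [6.176  2.4421]
top np [0.0308 4.5391]
top fp [1.6791 3.1616]
scene cf [-0.6187 -0.5788]
scene cn [-0.6263 -1.1556]
top cf [-2.1593  0.3147]
top cn [0.0158 1.2766]
nt [ 0.4585 -0.0958  0.207 ]
ft [ 0.6279 -0.1104  0.207 ]
np [ 0.4643 -0.028   0.159 ]
fp [ 0.6337 -0.0427  0.159 ]
lid [0.5578 0.0661 0.2815]
cn [0.3485 0.0255 0.2952]
cf [ 0.757  -0.0098  0.2952]
```

```bash
python3 -m inch '-0.01 -0.01 -0.045 0.14 0; -0.03 -0.025 -0.085 0.28 0; -0.06 -0.045 -0.12 0.42 0; -0.095 -0.073 -0.12 0.56 0; -0.13 -0.10 -0.12 0.70 0' 20
```

```text
clock: 1.8
position: [0.2833, 0.4599, 0.5261]
ee_rot: [-1.523, -2.748, -0.004]
force: [1.2, 0.2, -0.1]
width: 0.614
gripper_force: 0.0
```

```bash
cat >> h.py <<'E'
def go(x,y,z,a):
    s=arm.observe();M=R.from_rotvec(s['ee_rot']).as_matrix()
    d=M.T@(np.array([x,y,z])-s['position']);cur=np.degrees(np.arctan2(M[1,1],M[0,1]))
    print('t',s['clock'],'pos',s['position'],'F',s['force'],'w',s['width']);print('rows to',d,'roll',np.radians((cur-a+180)%360-180))
E
python3 -c "
from h import *
go(.558,.066,.524,-4.9)"
```

```text
t 1.8 pos [0.2833 0.4599 0.5261] F [ 1.1509  0.2223 -0.0715] w 0.6143559598016294
rows to [-0.4797  0.0241  0.0013] roll 0.6442386777213097
```

```bash
python3 -m inch '-0.05 0.002 0 0.13 0; -0.10 0.005 0 0.26 0; -0.15 0.0075 0 0.39 0; -0.20 0.01 0 0.52 0; -0.25 0.0125 0 0.644 0'; python3 -c "
from h import *
go(.558,.066,.524,-4.9)"
```

```text
clock: 2.3
position: [0.4272, 0.2549, 0.5251]
ee_rot: [-2.314, -2.125, -0.002]
force: [-0.2, 1.6, 0.4]
width: 0.177
gripper_force: 0.0
t 2.3 pos [0.4272 0.2549 0.5251] F [-0.1517  1.5771  0.3844] w 0.1771455219010013
rows to [-0.1771  0.1464  0.001 ] roll 0.00035566484390158777
```

```bash
python3 -m inch '-0.038 0.031 0 0 0; -0.076 0.063 0 0 0; -0.114 0.094 0 0 0; -0.15 0.125 0 0 0; -0.177 0.146 0 0 0'; python3 -m inch '0 0 0 0 0;0 0 0 0 0'; python3 - <<'E'
from h import *
import cv2
go(.558,.066,.524,-4.9)
im=arm.get_image("wrist");cv2.imwrite("pics/w1.png",im[:,:,::-1]);print(arm.get_calibration("wrist"))
for n in["lid_press","latch_near_tip","latch_far_tip","latch_near_pivot","latch_far_pivot"]:
    print(n,[(np.round(x['point']),round(x['conf'],2)) for x in arm.place_of("wrist",n)[:2]])
E
```

```text
clock: 2.8
position: [0.559, 0.0657, 0.525]
ee_rot: [2.31, 2.127, 0.0]
force: [0.1, 1.1, -0.5]
width: 0.006
gripper_force: 0.0
clock: 3.0
position: [0.558, 0.0682, 0.5246]
ee_rot: [-2.31, -2.128, 0.0]
force: [-0.2, 0.4, 0.6]
width: 0.005
gripper_force: 0.0
t 3.0 pos [0.558  0.0682 0.5246] F [-0.2217  0.427   0.6113] w 0.00518784395750441
rows to [-0.0022  0.0002  0.0006] roll 0.003546171452500193
{'intrinsics': array([[365.559 ,   0.    , 317.5351],
       [  0.    , 365.559 , 242.4616],
       [  0.    ,   0.    ,   1.    ]]), 'pose': array([[ 0.9969,  0.0755,  0.0227,  0.5636],
       [-0.0788,  0.9538,  0.2899,  0.148 ],
       [ 0.0002, -0.2908,  0.9568,  0.5055],
       [ 0.    ,  0.    ,  0.    ,  1.    ]])}
lid_press [(array([264., 317.]), 0.87)]
latch_near_tip []
latch_far_tip []
latch_near_pivot []
latch_far_pivot []
```

View pics/w1.png

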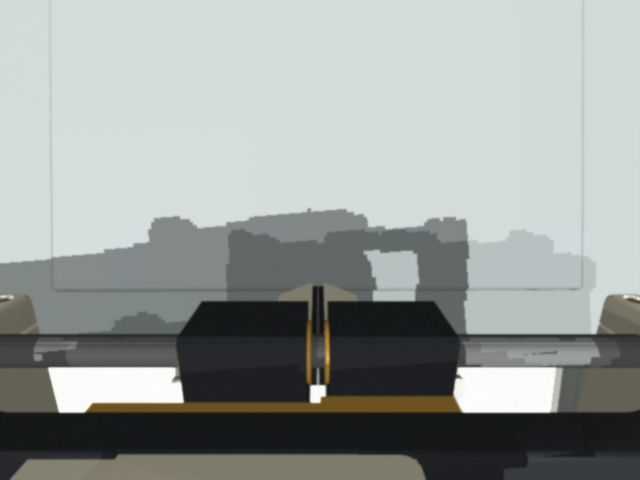

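The wrist view shows the lid panel filling the frame, with the closed fingers at about (350,318), roughly 65 mm above it. Next I push down.

```bash
python3 -m inch '0 0 0.025 0 0; 0 0 0.045 0 0; 0 0 0.06 0 0; 0 0 0.07 0 0; 0 0 0.08 0 0'; python3 -m inch '0 0 0.01 0 0; 0 0 0.02 0 0; 0 0 0.028 0 0; 0 0 0.035 0 0; 0 0 0.04 0 0'; python3 -c "
from h import *
go(.558,.066,.397,-4.9)"
```

```text
clock: 3.8
position: [0.5579, 0.069, 0.4446]
ee_rot: [2.308, 2.131, 0.001]
force: [-0.3, -0.9, 2.7]
width: 0.002
gripper_force: 1.1
clock: 4.3
position: [0.5578, 0.0687, 0.4041]
ee_rot: [-2.309, -2.13, 0.001]
force: [-0.4, -1.8, 2.4]
width: 0.008
gripper_force: 1.0
t 4.3 pos [0.5578 0.0687 0.4041] F [-0.3675 -1.823   2.445 ] w 0.007986435270395338
rows to [-0.0027  0.0004  0.0071] roll 0.0053049927306353176
```

```bash
python3 -m inch '0 0 0.004 0 0; 0 0 0.007 0 0; 0 0 0.009 0 0; 0 0 0.011 0 0;0 0 0.011 0 0'; python3 -c "
from h import *
go(.558,.066,.397,-4.9)"
```

```text
clock: 4.8
position: [0.5578, 0.0683, 0.397]
ee_rot: [-2.308, -2.13, -0.004]
force: [-14.5, -1.7, 35.6]
width: 0.003
gripper_force: 18.0
t 4.8 pos [0.5578 0.0683 0.397 ] F [-14.4816  -1.6803  35.6108] w 0.003411680470839354
rows to [-0.0023  0.0004  0.    ] roll 0.005141466315872116
```

Firm stop with the fingertip at 219 mm, which means the lid is shut. Now I move above the near latch.

```bash
python3 -m inch '0 0 -0.04 0 0; 0 0 -0.08 0 0; -0.04 -0.02 -0.105 0 0; -0.08 -0.043 -0.105 0 0; -0.12 -0.065 -0.105 0 0'; python3 -m inch '-0.034 -0.02 0 0 0; -0.034 -0.02 0 0 0; -0.034 -0.02 0 0 0'; python3 - <<'E'
from h import *
import cv2
go(.4598,-.080,.40,-4.9)
for c in("wrist","scene","top"):
    im=arm.get_image(c)
    if c=="wrist":cv2.imwrite("pics/w2.png",im[:,:,::-1])
    if c=="scene":cv2.imwrite("pics/s2.png",cv2.resize(im[130:380,220:460,::-1],None,fx=2,fy=2))
    k=arm.get_calibration(c)
    for n in["latch_near_tip","latch_far_tip","latch_near_pivot","latch_far_pivot","lid_press"]:
        print(c,n,[(np.round(x['point']),round(x['conf'],2),atz(c,x['point'],dict(tip=.207,ess=.219).get(n[-3:],.159))) for x in arm.place_of(c,n)[:1]])
E
```

```text
clock: 5.3
position: [0.4826, -0.0467, 0.4995]
ee_rot: [2.307, 2.131, 0.003]
force: [-0.1, -0.9, 0.5]
width: 0.005
gripper_force: 0.0
clock: 5.6
position: [0.4605, -0.0782, 0.499]
ee_rot: [-2.31, -2.129, -0.003]
force: [0.6, 0.3, -0.0]
width: 0.008
gripper_force: 0.0
t 5.6 pos [ 0.4605 -0.0782  0.499 ] F [ 0.5784  0.2822 -0.011 ] w 0.007920064349415779
rows to [-0.002  -0.0007  0.099 ] roll 0.0042828724193228465
wrist latch_near_tip [(array([172., 513.]), 0.29, array([ 0.6091, -0.0382,  0.207 ]))]
wrist latch_far_tip []
wrist latch_near_pivot [(array([171., 316.]), 0.58, array([ 0.4639, -0.031 ,  0.159 ]))]
wrist latch_far_pivot [(array([170., 516.]), 0.73, array([ 0.6357, -0.0436,  0.159 ]))]
wrist lid_press [(array([ 48., 447.]), 0.76, array([0.5539, 0.0457, 0.219 ]))]
scene latch_near_tip [(array([175., 370.]), 0.67, array([ 0.4669, -0.0889,  0.207 ]))]
scene latch_far_tip [(array([167., 303.]), 0.6, array([ 0.6315, -0.1242,  0.207 ]))]
scene latch_near_pivot [(array([201., 371.]), 0.94, array([ 0.4645, -0.0374,  0.159 ]))]
scene latch_far_pivot [(array([202., 303.]), 0.77, array([ 0.6384, -0.0502,  0.159 ]))]
scene lid_press [(array([224., 339.]), 0.83, array([0.5575, 0.0396, 0.219 ]))]
top latch_near_tip [(array([239., 332.]), 0.41, array([0.5623, 0.0431, 0.207 ]))]
top latch_far_tip [(array([200., 432.]), 0.7, array([ 0.664 , -0.2092,  0.207 ]))]
top latch_near_pivot [(array([281., 362.]), 0.97, array([ 0.4617, -0.0341,  0.159 ]))]
top latch_far_pivot [(array([218., 367.]), 0.91, array([ 0.6281, -0.0464,  0.159 ]))]
top lid_press [(array([242., 331.]), 0.86, array([0.5534, 0.0473, 0.219 ]))]
```

View pics/w2.png

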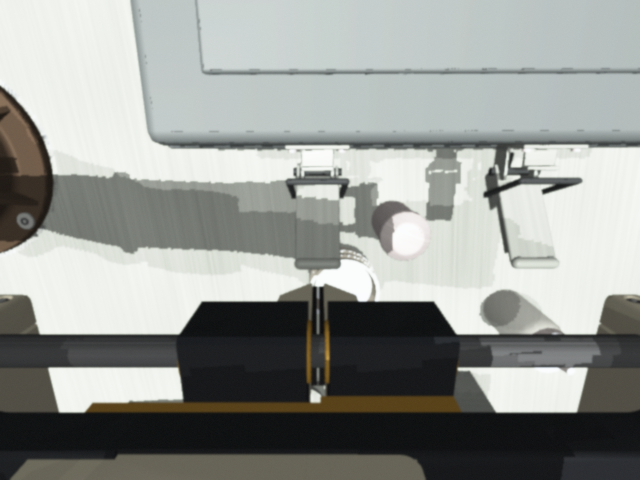

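View pics/s2.png

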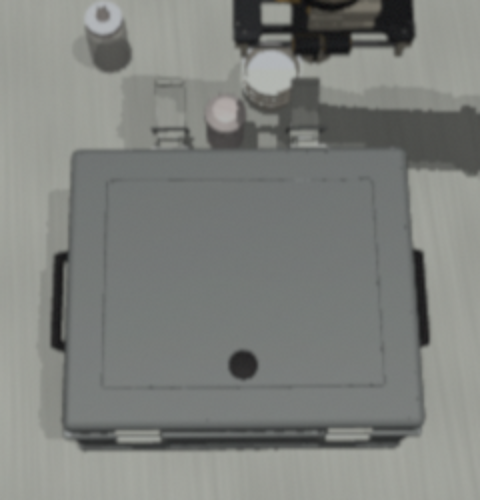

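The wrist view shows the near lever end at (264,318) and its dark bail at (185,318). The far lever end is at (262,535), its bail at (185,535), and the shaker top is at (237,405). The scene crop shows the lid lying flush on the carrier.

```bash
python3 - <<'E'
from h import *
for n,p,z in[("ntip",(264,318),.207),("ftip",(262,535),.207),("nbail",(185,318),.212),("fbail",(185,533),.212),("npin",(171,318),.159),("lidfront near corner",(143,152),.2),("shaker",(237,405),.095)]:print(n,atz("wrist",p,z))
E
```

```text
ntip [ 0.4594 -0.1     0.207 ]
ftip [ 0.6311 -0.112   0.207 ]
nbail [ 0.4644 -0.0369  0.212 ]
fbail [ 0.6211 -0.0494  0.212 ]
npin [ 0.4649 -0.0323  0.159 ]
lidfront near corner [0.3446 0.0019 0.2   ]
shaker [ 0.5539 -0.1176  0.095 ]
```

```bash
python3 -m inch '-0.007 0 0.04 0 0; -0.007 0 0.075 0 0; -0.007 0 0.10 0 0; -0.007 0 0.115 0 0; -0.007 0 0.13 0 0'; python3 -m inch '0 0 0.01 0 0; 0 0 0.02 0 0; 0 0 0.03 0 0; 0 0 0.04 0 0; 0 0 0.04 0 0';  python3 -c "
from h import *
go(.460,-.085,.268,-4.9)"
```

```text
clock: 7.0
position: [0.4605, -0.085, 0.3683]
ee_rot: [2.308, 2.13, 0.0]
force: [-0.3, -0.6, 6.5]
width: 0.008
gripper_force: 2.8
clock: 7.5
position: [0.4607, -0.0854, 0.3285]
ee_rot: [2.308, 2.129, 0.0]
force: [0.3, -3.4, 5.8]
width: 0.001
gripper_force: 2.7
t 7.5 pos [ 0.4607 -0.0854  0.3285] F [ 0.3092 -3.364   5.7758] w 0.0010667177549051156
rows to [ 0.0004 -0.0008  0.0605] roll 0.004970891310947318
```

```bash
python3 -m inch '0 0 0.012 0 0; 0 0 0.022 0 0; 0 0 0.032 0 0; 0 0 0.04 0 0; 0 0 0.04 0 0'; python3 -m inch '0 0 0.007 0 0; 0 0 0.013 0 0; 0 0 0.019 0 0; 0 0 0.019 0 0'
```

```text
clock: 8.0
position: [0.4597, -0.0847, 0.2876]
ee_rot: [-2.307, -2.13, 0.003]
force: [-0.7, 0.5, 0.4]
width: 0.006
gripper_force: 0.0
clock: 8.4
position: [0.46, -0.0848, 0.269]
ee_rot: [-2.308, -2.13, 0.001]
force: [0.2, -0.8, 0.3]
width: 0.005
gripper_force: 0.0
```

```bash
python3 -m inch '0 0 -0.05 0 0; 0 0 -0.10 0 0; 0 0 -0.15 0 0; 0 0 -0.2 0 0; 0 0.045 -0.23 0 0'; python3 -m inch '0.002 0.045 0 0 0; 0.002 0.09 0 0 0; 0.002 0.125 0 0 0; 0.002 0.125 0 0 0; 0.002 0.125 0 0 0';  python3 - <<'E'
from h import *
import cv2
go(.630,-.098,.382,-4.9)
im=arm.get_image("wrist");cv2.imwrite("pics/w3.png",im[:,:,::-1])
E
```

```text
clock: 8.9
position: [0.4987, -0.0902, 0.5032]
ee_rot: [2.31, 2.128, 0.012]
force: [1.3, -0.3, 0.4]
width: 0.003
gripper_force: 0.0
clock: 9.4
position: [0.6268, -0.0965, 0.4966]
ee_rot: [-2.309, -2.13, 0.003]
force: [-1.0, 0.9, -0.5]
width: 0.006
gripper_force: 0.0
t 9.4 pos [ 0.6268 -0.0965  0.4966] F [-0.9545  0.857  -0.5235] w 0.005826778800471295
rows to [-0.0012  0.0035  0.1146] roll 0.004946127856235249
```

View pics/w3.png

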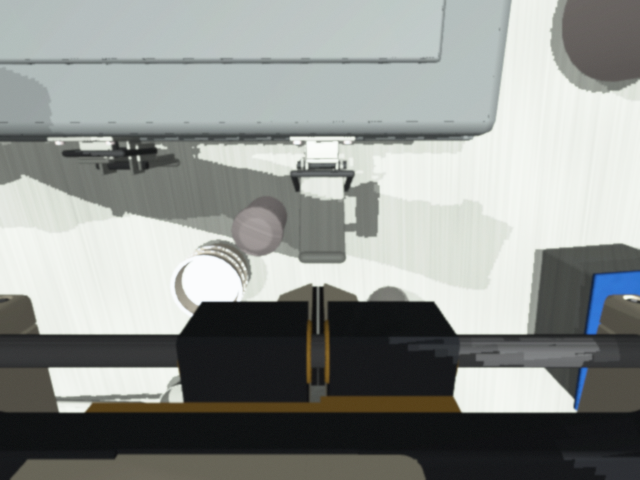

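The near lever hangs flat at (155,120). The far lever is still open, with its end at (257,322) nearly under the fingers. Next I press it the same way.

```bash
python3 -m inch '-0.002 0.003 0.04 0 0; -0.002 0.003 0.075 0 0; -0.002 0.003 0.10 0 0; -0.002 0.003 0.115 0 0; -0.002 0.003 0.13 0 0'; python3 -m inch '0 0 0.01 0 0; 0 0 0.02 0 0; 0 0 0.03 0 0; 0 0 0.04 0 0; 0 0 0.04 0 0';  python3 -m inch '0 0 0.012 0 0; 0 0 0.022 0 0; 0 0 0.032 0 0; 0 0 0.04 0 0; 0 0 0.04 0 0'; python3 -m inch '0 0 0.005 0 0; 0 0 0.01 0 0; 0 0 0.016 0 0; 0 0 0.016 0 0'
```

```text
clock: 9.95
position: [0.629, -0.0987, 0.3683]
ee_rot: [2.308, 2.13, 0.003]
force: [0.3, -0.8, 6.1]
width: 0.004
gripper_force: 2.8
clock: 10.45
position: [0.6294, -0.0994, 0.3284]
ee_rot: [2.308, 2.128, 0.002]
force: [0.6, -2.3, 5.3]
width: 0.002
gripper_force: 2.7
clock: 10.95
position: [0.6288, -0.0982, 0.2861]
ee_rot: [-2.307, -2.13, 0.002]
force: [-0.3, 0.6, -0.9]
width: 0.003
gripper_force: 0.0
clock: 11.35
position: [0.629, -0.0984, 0.2705]
ee_rot: [-2.308, -2.13, 0.001]
force: [-1.0, 0.2, -0.1]
width: 0.003
gripper_force: 0.0
```

```bash
python3 -m inch '0 0 -0.05 0 0; 0 0 -0.10 0 0; 0 0 -0.15 0 0; 0 0 -0.2 0 0; 0 -0.04 -0.23 0 0'; python3 -m inch '0 -0.04 0 0 0; 0 -0.04 0 0 0; 0 -0.04 0 0 0';  python3 - <<'E'
from h import *
import cv2
go(.630,-.098,.382,-4.9)
a=arm.get_image("wrist")[:300,:,::-1];b=arm.get_image("top")[120:360,180:520,::-1]
cv2.imwrite("pics/w4.png",np.vstack([a,cv2.resize(b,(424,300)) if 0 else np.pad(cv2.resize(b,(424,300)),((0,0),(0,216),(0,0)))]))
E
```

```text
clock: 11.85
position: [0.592, -0.0949, 0.5051]
ee_rot: [2.303, 2.129, 0.004]
force: [0.6, 0.3, 0.1]
width: 0.0
gripper_force: 0.0
clock: 12.15
position: [0.5489, -0.0921, 0.5021]
ee_rot: [-2.308, -2.131, -0.003]
force: [1.3, 0.3, -0.0]
width: 0.006
gripper_force: 0.0
t 12.15 pos [ 0.5489 -0.0921  0.5021] F [ 1.3278  0.2697 -0.0285] w 0.0057847811825955785
rows to [0.0003 0.0812 0.1202] roll 0.005739702571057456
```

View pics/w4.png

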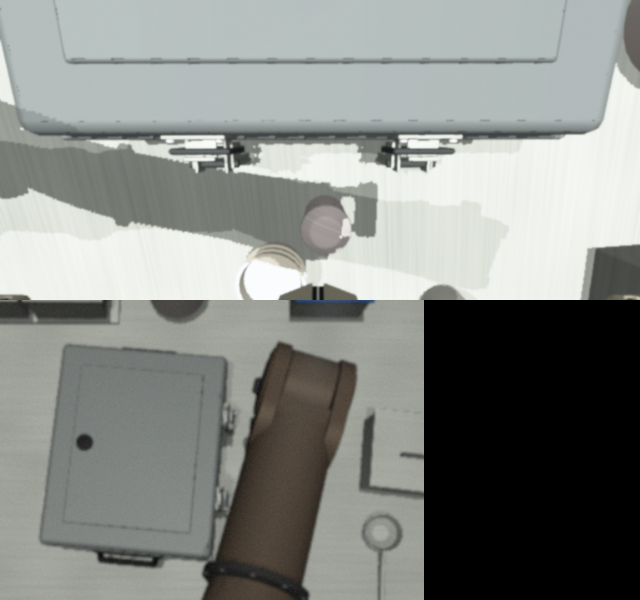

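Both levers hang flat at (152,205) and (152,420), the lid is level, and the shaker and ramekins are still in place.

```bash
python3 -c "
from cell import arm
print(arm.sign_off())"
```

```text
the job is handed in; nothing more can be done
None
```

The carrier is closed: I pushed the lid fully shut first, then snapped the near and far latches flat, and the shaker and ramekins by the latches still stand in the last picture; I handed the job in at about 12 s.

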